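# Seat the domed stake in its holder and bolt it

## Task

Take the round, dome-topped stake out of the wooden rack and set it in the bore of the grey stake holder. It is a close fit: enter it edge-first, with the stake leaning about 10 degrees and the lower edge of its foot a few millimetres inside the bore, then straighten it and slide it fully home until its collar rests on the holder. Then slide the bolt all the way over the collar into its keeper, let go, and leave the square-headed stake and the other things on the bench where they are.

Things in the scene. Friction and masses are not known exactly. Their poses are not given: they have to be found in the camera images.
- dome_stake: The stake to be mounted: plain steel, round, 112 mm tall. From the foot up: shank 22 mm diameter and 30 mm long (rim of the foot chamfered 2 x 3 mm), collar 48 mm diameter and 8 mm thick (30 to 38 mm above the foot), upper part 24 mm diameter from 38 to 100 mm, then a rounded dome to 112 mm. About 0.35 kg. Origin: centre of the foot's underside; z runs up along the axis. Starts upright in a bore of the rack, collar on the rack's top.
- flat_stake: The other stake in the rack, to be left alone: same shank and collar, thinner 20 mm neck and a flat square head 38 x 38 mm, 18 mm thick, 110 mm tall in all. Origin: centre of the foot's underside, z up along the axis.
- rack: Fixed wooden block 56 x 170 x 40 mm (x, y, z of its own axes) with two loose 30 mm bores 100 mm apart along its y (at y = -50 and +50 mm). Origin: centre of its underside on the bench.
- holder: Fixed grey stake holder: block 68 x 188 x 40 mm (x from -34 to 34, y from -142 to 46 mm of its own axes). Origin: on the bench under the bore's axis, z up. The bolt runs along its +y on a line at x = -21 mm, through a strap guide (y = -46 to -34) and into a keeper (y = 30 to 42 mm); guide and keeper reach 66 mm above the bench and span x from -32 to -10 mm.
- bore_mouth (a point): Centre of the bore's mouth on the holder's top face, 40 mm above the bench; axes as the holder's. The bore is vertical, 23.5 mm diameter (1.5 mm wider than the shank), 34 mm deep, so the collar lands on the top face when the shank is fully in.
- bolt (a joint): Travel of the holder's steel barrel bolt (bar 10 mm wide, 9 mm high, 50 to 59 mm above the bench), in m: 0 fully withdrawn, 0.070 fully in the keeper; it grows towards the holder's +y. It passes 2 mm above the seated collar, 4 mm beside the stake's upper part, and is blocked by a collar that is not home. Friction about 2 N; it stays where it is left.
- bolt_grip (a point): Point on the axis of the bolt's upright round handle (14 mm diameter, from 64 to 104 mm above the bench), 86 mm above the bench; it moves with the bolt along the holder's +y. Axes as the holder's.
- flux_jar: Bystander: small white jar with yellow lid, 46 mm diameter, 41 mm high; origin at the centre of its underside.
- wax_block: Bystander: green block of wax 32 x 61 x 18 mm; origin at the centre of its underside.
- pliers_grey: Bystander: grey-handled pliers lying flat, 128 x 51 x 10 mm; origin at the centre of its underside.

How it is judged:
By the outcome, as a careful person would: the job done as asked, in the order asked, and still so for the second after the job is handed in, with the robot touching nothing.
It also fails if it takes over 64 s, if anything falls off the work surface, if the arm or the gripper's body presses on something with over 40 N, if the wrist force passes 120 N, or if a joint passes its speed limit or range.

## Robot

A 6-joint arm with a two-finger parallel gripper is mounted at the origin on a cart in front of the work surface, level with it; the furniture and walls round the work are solid. World frame = base frame: x ahead of the robot, y to its left, z up, the work surface at z = 0. Lengths are in mm, angles in rad, forces in N, time in s.
With the tool pointing down it reaches from about 375 to 925 mm from the base axis. Payload 5.7 kg.
Tool frame: the origin (TCP) lies between the finger pads; the fingertips stand 25 mm ahead of it and the grasp point (between the pads) lies 6 mm ahead of it (tcp_to_tips is the distance from the TCP to the fingertips, in mm); x points along the fingers, z is the direction in which the jaws open and shut, and the axes are right-handed (so a half turn about x gives the same grasp; the last joint's range is limited). The gripper opens to 88 mm and grips with 3 to 60 N. Pads are 20 mm wide; open, the fingers measure 115 mm over their backs; the gripper's body (75 mm by 178 mm) begins 61 mm behind the grasp point.
Start: joints at [-1.26, 0.359, 1.51, -0, 1.272, -0.115], TCP at [247.812, -546.402, 247.623] pointing down, gripper open.
Joint ranges: [-2.97, 2.97], [-1.01, 2.36], [0.21, 2.38], [-0.96, 4.11], [0.2, 2.71], [-2.98, 2.98]. Speed limits (rad/s): [2.39, 2.39, 3.14, 3.14, 3.14, 3.14].

## Interface

Orientations are given as [roll, pitch, yaw] about the fixed x, y, z axes, in that order (R = Rz(yaw) Ry(pitch) Rx(roll)).
In Python, from plant import * gives the robot as it stands. The module is installed in compiled form; this text tells all that it offers.
- The arm moves only by the tool drive_tool, never from a script. Its argument "commands" is a list of rows, each an object with "turn": the turn, a rotation vector about the tool's x, y, z in rad, a list of three; "linear": the shift along the tool's x, y, z in mm, a list of three; "hand": the closure, from -1 (fully open) to 1 (shut). In form: [{"turn": [rx, ry, rz], "linear": [dx, dy, dz], "hand": hand}, ...]. A call has 1 to 20 rows; each row is the pose to reach, as a shift and turn from the pose commanded when the call began, along the tool's axes at that moment; what a row does not reach only later rows make up. A row lasts 1/12 s, in which the tool goes at most 41.7 mm and 7.16 degrees, less where a joint would pass 70% of its speed; a pose out of reach is approached as far as the arm can. A call with a gripper value outside its range is refused whole. The fingers move at their own pace and stop on an object; the grip force is fixed at half the most. Time passes only in rows, so rows that repeat a pose let the fingers close. It gives the time, the measured TCP pose, the force and the opening at its end, in the units of the state.
- read_state(): the state, without advancing time (a new reading comes with each control period).
- snapshot(name): name is "scene" or "top" or "wrist"; returns a dict with "frame" (400x640x3 uint8, blue, green, red), "depth" (400x640 float32, mm along the optical axis (not along the pixel's ray), 0 where there is no reading), "K" (3x3 intrinsics, pixels), "origin" and "rotation" of the camera in the world. Camera axes: x right, y up, looking along -z (the intrinsics and any distortion apply to the point x, -y, -z); pixel columns grow to the right and rows downward; lengths in mm; the calibration is good to about 2 mm. A picture is of the moment at which its call begins.
- sign_off(): hands the job in, once; it reports no verdict.
Trained networks look in a picture, given as the dict that the camera call returned (one of the last four; its "shot" number tells which), for a name from the list of things; names that differ only in an ending like _2 or _b are one class to them, and where a whole thing is asked for, a point or a joint stands for the part that bears it (a point fixed in the world has none). Each returns a list of dicts, best first, with "confidence" (0 to 1); they miss things now and then, are a little off and sometimes report something else, mostly with a low value. They report only what shows in the picture. A call takes as long as a camera call.
- cut_out(picture, label): "region" (400x640 bool, what is visible of it) and "extent" ([left, top, width, height] as shares, 0 to 1, of the picture: columns of its width, rows of its height, round what is visible of it).
- landmark_of(picture, label): "location" ([column, row] as shares, 0 to 1, of the picture: columns of its width, rows of its height: a listed point, or the origin of a listed thing).
The state is a dict: "t": time; "joints": joint angles; "joint_vel": joint speeds; "effort": joint torques, N m; "tcp_pos": TCP position; "tcp_rot": TCP orientation; "ft_force": force on the tool from outside, world axes, zero at the start; "moment": the same for the moment, N m; "gripper_width": finger opening in mm.
Only numpy, scipy, OpenCV 4.12 (cv2) and the standard library are available. Lean on these libraries where they do the work, as an engineer would, in place of code of your own. Each camera call takes 0.05 s, during which the arm holds its last target.

## Working session

There is one attempt and no reset: what is moved stays moved. The work goes in short steps, Python scripts to look and compute and a tool call to move; the robot and the scene stay as the last step left them, time stands still between calls to the robot, and variables do not carry over. Pictures are saved under pics/ and viewed, and the job is handed in when it is done.

Besides the shell and the picture viewer there is one more tool, called after "Request:" by a JSON object that holds its "fn" and its "kwargs", one argument or row to a line. drive_tool: Moves the arm, as the interface text tells. Its arguments: {"type":"object","properties":{"commands":{"type":"array","items":{"type":"object","properties":{"turn":{"type":"array","items":{"type":"number"}},"linear":{"type":"array","items":{"type":"number"}},"hand":{"type":"number"}}}}},"required":["commands"]}

```bash
mkdir -p pics
cat > h.py <<'E'
from plant import *
import numpy as np, cv2
from scipy.spatial.transform import Rotation as R
def save(p,n): cv2.imwrite('pics/'+n+'.png',p['frame'])
def ray(p,c,r):
    K=p['K'];d=np.array([(c-K[0,2])/K[0,0],-(r-K[1,2])/K[1,1],-1.0]);return np.array(p['rotation'])@d
def atz(p,c,r,z):
    d=ray(p,c,r);o=np.array(p['origin']);return o+d*(z-o[2])/d[2]
def cloud(p):
    D=p['depth'];K=p['K'];v,u=np.mgrid[0:400,0:640]
    X=np.stack([(u-K[0,2])/K[0,0]*D,-(v-K[1,2])/K[1,1]*D,-D],-1)
    return X@np.array(p['rotation']).T+np.array(p['origin'])
E
python3 - <<'E'
from h import *
s=read_state();print({k:np.round(v,3).tolist() for k,v in s.items()})
for n in ['top','scene']:
    p=snapshot(n);save(p,n+'0');print(n,np.round(p['origin']),p['K'].tolist(),np.round(p['rotation'],3).tolist(),[k for k in p])
    for l in ['dome_stake','flat_stake','rack','holder','bore_mouth','bolt_grip','flux_jar','wax_block','pliers_grey']:
        for q in landmark_of(p,l)[:2]:
            c,r=q['location'][0]*640,q['location'][1]*400
            z={'bore_mouth':40,'bolt_grip':86,'dome_stake':10,'flat_stake':10}.get(l,0)
            print(l,round(q['confidence'],2),round(c,1),round(r,1),atz(p,c,r,z).round(1))
E
```

```text
{'t': 0.0, 'joints': [-1.26, 0.359, 1.511, 0.0, 1.273, -0.115], 'joint_vel': [0.001, 0.001, -0.001, -0.001, -0.001, -0.0], 'effort': [0.001, -51.536, -27.073, 0.068, 0.035, -0.0], 'tcp_pos': [247.625, -545.817, 246.829], 'tcp_rot': [3.018, 1.569, 1.873], 'ft_force': [0.162, -0.13, -0.191], 'moment': [-0.021, 0.018, -0.064], 'gripper_width': 87.733}
top [ 387.   -2. 1045.] [[370.58486578285226, 0.0, 325.4866855164414], [0.0, 370.58486578285226, 203.14364662487236], [0.0, 0.0, 1.0]] [0.104, -0.006, -1.564] ['frame', 'depth', 'K', 'origin', 'rotation', 'shot']Traceback (most recent call last):
  File "<stdin>", line 9, in <module>
  File "h.py", line 8, in atz
    d=ray(p,c,r);o=np.array(p['origin']);return o+d*(z-o[2])/d[2]
                                                             ~^^^
IndexError: invalid index to scalar variable.
```

```bash
sed -i "s/np.array(p\['rotation'\])/RM(p)/g" h.py
cat >> h.py <<'E'
def RM(p): return R.from_euler('xyz',p['rotation']).as_matrix()
E
python3 - <<'E'
from h import *
for n in ['top','scene']:
    p=snapshot(n);save(p,n+'0');print(n,np.round(p['origin']),np.round(p['rotation'],3).tolist())
    C=cloud(p);print(np.percentile(C[p['depth']>0],[1,20,50,80,99],axis=0).round(0).tolist())
    for l in ['dome_stake','flat_stake','rack','holder','bore_mouth','bolt_grip','flux_jar','wax_block','pliers_grey']:
        for q in landmark_of(p,l)[:2]:
            c,r=q['location'][0]*640,q['location'][1]*400
            z={'bore_mouth':40,'bolt_grip':86,'dome_stake':10,'flat_stake':10}.get(l,0)
            print(l,round(q['confidence'],2),round(c,1),round(r,1),atz(p,c,r,z).round(1))
E
```

```text
top [ 387.   -2. 1045.] [0.104, -0.006, -1.564]
[[-316.0, -882.0, -808.0], [234.0, -378.0, -448.0], [501.0, 6.0, 109.0], [638.0, 498.0, 631.0], [749.0, 1396.0, 810.0]]
dome_stake 0.66 288.0 202.7 [495.7  97.5  10. ]
flat_stake 0.69 254.4 202.2 [496.4 191.7  10. ]
rack 0.81 273.1 201.2 [500.7 140.7   0. ]
holder 0.97 388.3 205.1 [ 491.9 -186.     0. ]
bore_mouth 0.83 389.0 203.5 [ 492.2 -180.9   40. ]
bolt_grip 0.67 434.2 207.4 [ 478.1 -290.4   86. ]
flux_jar 0.5 308.9 166.1 [602.5  40.3   0. ]
wax_block 0.78 365.4 159.5 [ 623.1 -121.6    0. ]
pliers_grey 0.71 425.7 265.5 [ 323.3 -288.7    0. ]
scene [-680.  652.  815.] [1.06, 0.012, -2.125]
[[-129.0, -886.0, -805.0], [151.0, -875.0, -128.0], [428.0, 52.0, 96.0], [774.0, 484.0, 404.0], [921.0, 787.0, 634.0]]
dome_stake 0.76 283.3 224.3 [509.6  92.4  10. ]
flat_stake 0.67 252.9 233.6 [511.9 189.   10. ]
flat_stake 0.28 268.9 232.6 [491.7 148.   10. ]
rack 0.72 269.0 233.8 [500.3 144.4   0. ]
flux_jar 0.63 286.4 211.1 [589.3  41.4   0. ]
wax_block 0.47 329.4 194.1 [ 611.  -129.3    0. ]
```

View pics/top0.png

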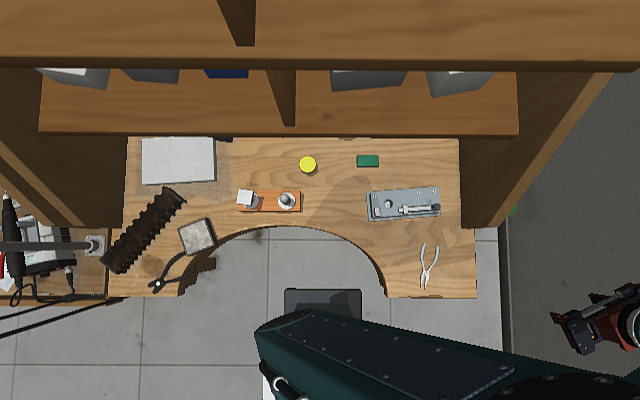

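View pics/scene0.png

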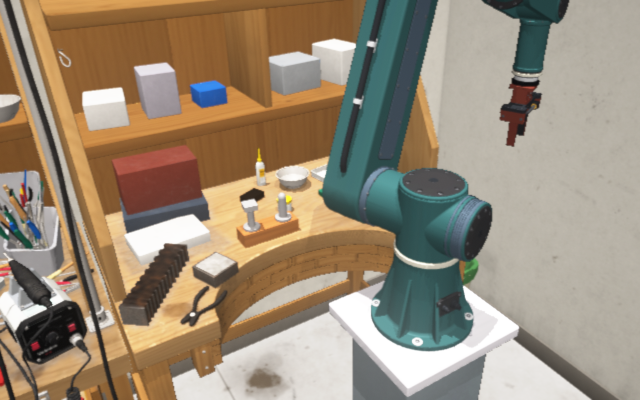

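```bash
cat >> h.py <<'E'
def down(yaw,tilt=None):
    # tool x down, tool z = (cos yaw, sin yaw,0) ; jaws along that
    z=np.array([np.cos(yaw),np.sin(yaw),0]);x=np.array([0,0,-1.]);return np.stack([x,np.cross(z,x),z],1)
def rel(pos,M,cur=None):
    s=read_state();p0=np.array(s['tcp_pos']);M0=R.from_euler('xyz',s['tcp_rot']).as_matrix()
    if cur: p0,M0=cur
    print('linear',(M0.T@(np.array(pos)-p0)).round(2).tolist(),'turn',R.from_matrix(M0.T@M).as_rotvec().round(4).tolist())
def st():
    s=read_state();print({k:np.round(s[k],2).tolist() for k in ['t','tcp_pos','tcp_rot','ft_force','gripper_width','joints']})
E
python3 - <<'E'
from h import *
s=read_state();print(R.from_euler('xyz',s['tcp_rot']).as_matrix().round(3))
for y in (0.066,0.066+np.pi): rel([470,-200,320],down(y))
p=snapshot('wrist');save(p,'w0');print(p['origin'],p['K'][0],RM(p).round(3))
E
```

```text
[[-0.     0.911  0.413]
 [ 0.     0.413 -0.911]
 [-1.    -0.    -0.   ]]
linear [-72.36, 345.45, -223.72] turn [-1.211, -0.0001, -0.0]
linear [-72.36, 345.45, -223.72] turn [1.9306, -0.0, 0.0001]
[ 308.16852237 -519.52495462  385.92061778] [330.64060647   0.         320.92360362] [[ 0.414  0.882  0.224]
 [-0.91   0.401  0.102]
 [ 0.    -0.246  0.969]]
```

View pics/w0.png

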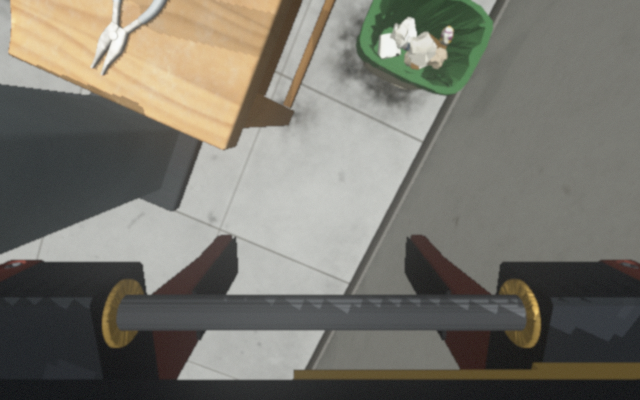

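Run:
```python
from h import *
rel([485,-225,310],down(0.066))
```

```text
linear [-62.35, 348.74, -194.75] turn [-1.211, -0.0001, -0.0001]
```

Request:
{"fn": "drive_tool", "kwargs": {
  "commands": [
    {"turn": [-1.211,0,0],"linear": [-62,349,-195],"hand": -1},
    {"turn": [-1.211,0,0],"linear": [-62,349,-195],"hand": -1},
    {"turn": [-1.211,0,0],"linear": [-62,349,-195],"hand": -1},
    {"turn": [-1.211,0,0],"linear": [-62,349,-195],"hand": -1},
    {"turn": [-1.211,0,0],"linear": [-62,349,-195],"hand": -1},
    {"turn": [-1.211,0,0],"linear": [-62,349,-195],"hand": -1},
    {"turn": [-1.211,0,0],"linear": [-62,349,-195],"hand": -1},
    {"turn": [-1.211,0,0],"linear": [-62,349,-195],"hand": -1},
    {"turn": [-1.211,0,0],"linear": [-62,349,-195],"hand": -1},
    {"turn": [-1.211,0,0],"linear": [-62,349,-195],"hand": -1},
    {"turn": [-1.211,0,0],"linear": [-62,349,-195],"hand": -1},
    {"turn": [-1.211,0,0],"linear": [-62,349,-195],"hand": -1},
    {"turn": [-1.211,0,0],"linear": [-62,349,-195],"hand": -1},
    {"turn": [-1.211,0,0],"linear": [-62,349,-195],"hand": -1}
  ]
}}

```text
t: 2.32
tcp_pos: [484.3, -225.6, 309.3]
tcp_rot: [3.099, 1.57, -3.121]
ft_force: [0.0, 0.0, -0.5]
gripper_width: 88.2
```

```bash
cat > look.py <<'E'
from h import *
import sys
p=snapshot('wrist');save(p,sys.argv[1]);st()
print('cam',p['origin'].round(1))
Z={'bore_mouth':40,'bolt_grip':86,'dome_stake':10,'flat_stake':10}
for l in sys.argv[2:]:
    for q in landmark_of(p,l)[:2]:
        c,r=q['location'][0]*640,q['location'][1]*400
        print(l,round(q['confidence'],2),round(c,1),round(r,1),atz(p,c,r,Z.get(l,0)).round(1))
np.save('C.npy',cloud(p));np.save('D.npy',p['depth'])
E
python3 look.py w1 holder bore_mouth bolt_grip wax_block
```

```text
{'t': 2.37, 'tcp_pos': [484.22, -225.73, 309.31], 'tcp_rot': [2.95, 1.57, 3.02], 'ft_force': [-1.41, -0.52, -0.38], 'gripper_width': 87.98, 'joints': [-0.57, 0.21, 1.56, -0.0, 1.37, -0.63]}
cam [ 479.8 -159.7  447.6]
holder 0.61 330.6 140.3 [ 493.2 -181.     0. ]
bore_mouth 0.91 329.5 141.4 [ 490.7 -180.5   40. ]
bolt_grip 0.96 316.3 243.4 [ 482.4 -295.1   86. ]
wax_block 0.81 424.5 103.3 [ 611.  -126.3    0. ]
```

View pics/w1.png

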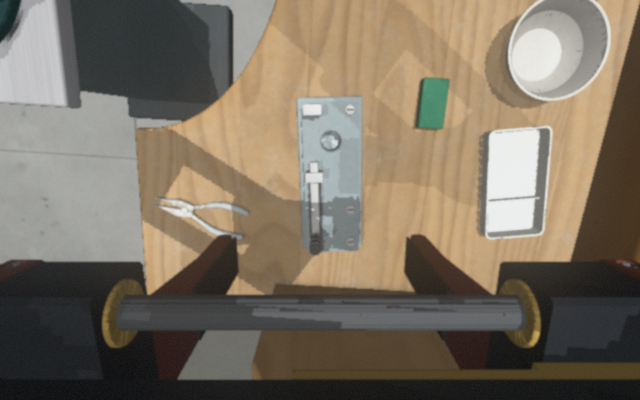

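Run:
```python
from h import *
p=snapshot('wrist');f=p['frame'];cv2.imwrite('pics/w1c.png',cv2.resize(f[85:265,270:390],None,fx=3.3,fy=3.3,interpolation=cv2.INTER_CUBIC))
q=cut_out(p,'holder')[0];m=q['region'];C=cloud(p);print(m.sum(),q['confidence'])
top=m&(abs(C[...,2]-40)<6)
print('z of top',np.median(C[top][:,2]))
P=C[top][:,:2].astype(np.float32);r=cv2.minAreaRect(P);print(r)
# robust edge fits from mask at z=40
pts=[]
for side in(0,1):
    e=[]
    for row in range(105,235,2):
        cs=np.where(m[row])[0]
        if len(cs): 
            c=cs[0]-.5 if side==0 else cs[-1]+.5
            e.append(atz(p,c+.0,row,40)[:2])
    e=np.array(e);k=np.polyfit(e[:,1],e[:,0],1);res=e[:,0]-np.polyval(k,e[:,1]);g=abs(res)<2;k=np.polyfit(e[g,1],e[g,0],1)
    print('edge',side,k,'yaw',np.arctan(-k[0]),'x at -180',np.polyval(k,-180))
```

```text
9713 0.56
z of top 41.43441914514847
((495.2073669433594, -228.28680419921875), (67.50740051269531, 188.26573181152344), 5.187277793884277)
edge 0 [-9.12882925e-02  4.34924865e+02] yaw 0.09103596766602817 x at -180 451.3567577116185
edge 1 [-8.44116512e-02  5.14497606e+02] yaw 0.08421201714619414 x at -180 529.6917033606895
```

View pics/w1c.png

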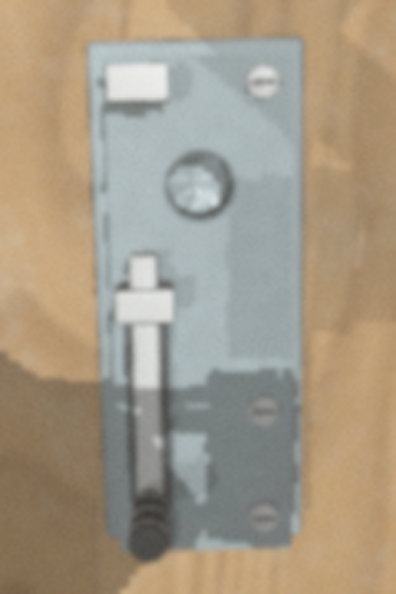

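Run:
```python
from h import *
rel([495,70,290],down(0.09))
```

```text
linear [19.63, 293.91, 29.32] turn [-0.0252, -0.0002, -0.0002]
```

Request:
{"fn": "drive_tool", "kwargs": {
  "commands": [
    {"turn": [-0.025,0,0],"linear": [20,294,29],"hand": -1},
    {"turn": [-0.025,0,0],"linear": [20,294,29],"hand": -1},
    {"turn": [-0.025,0,0],"linear": [20,294,29],"hand": -1},
    {"turn": [-0.025,0,0],"linear": [20,294,29],"hand": -1},
    {"turn": [-0.025,0,0],"linear": [20,294,29],"hand": -1},
    {"turn": [-0.025,0,0],"linear": [20,294,29],"hand": -1},
    {"turn": [-0.025,0,0],"linear": [20,294,29],"hand": -1},
    {"turn": [-0.025,0,0],"linear": [20,294,29],"hand": -1},
    {"turn": [-0.025,0,0],"linear": [20,294,29],"hand": -1},
    {"turn": [-0.025,0,0],"linear": [20,294,29],"hand": -1}
  ]
}}

```text
t: 3.5
tcp_pos: [494.7, 70.3, 289.7]
tcp_rot: [-1.775, 1.57, -1.682]
ft_force: [-0.5, -0.1, -0.4]
gripper_width: 88.1
```

```bash
python3 look.py w2 rack dome_stake flat_stake
python3 - <<'E'
from h import *
p=snapshot('wrist');C=cloud(p)
for l in('dome_stake','flat_stake','rack'):
    q=cut_out(p,l)
    if not q: print('none');continue
    m=q[0]['region'];P=C[m];print(l,m.sum(),q[0]['confidence'])
    if l=='rack':
        P=P[abs(P[:,2]-40)<5]; print(cv2.minAreaRect(P[:,:2].astype(np.float32)))
    for z0,z1 in((38,52),(60,100),(110,119),(119,126)):
        S=P[(P[:,2]>z0)&(P[:,2]<z1)]
        if len(S)>5: print(z0,z1,len(S),S[:,2].mean(),cv2.minEnclosingCircle(S[:,:2].astype(np.float32)))
E
```

```text
{'t': 3.55, 'tcp_pos': [494.77, 69.52, 289.72], 'tcp_rot': [-1.66, 1.57, -1.57], 'ft_force': [1.0, -0.61, -0.43], 'gripper_width': 87.77, 'joints': [0.0, 0.17, 1.66, -0.0, 1.3, -0.09]}
cam [488.2 136.1 427.9]
rack 0.62 330.6 114.4 [498.8 147.4   0. ]
dome_stake 0.69 326.9 156.6 [499.   95.9  10. ]
flat_stake 0.94 332.9 70.4 [496.2 197.1  10. ]
dome_stake 1404 0.8
38 52 825 48.95281861593848 ((497.6636657714844, 96.91085052490234), 24.710803985595703)
60 100 55 80.57023624006564 ((495.5076904296875, 102.49535369873047), 10.706984519958496)
110 119 197 115.7642470441211 ((497.30126953125, 97.41959381103516), 12.031167030334473)
119 126 296 121.393371957181 ((497.32080078125, 97.70893859863281), 9.48038387298584)
flat_stake 2618 0.97
38 52 404 48.161245613407296 ((497.9698791503906, 204.17123413085938), 32.313453674316406)
110 119 77 115.73133844131014 ((497.081298828125, 192.30967712402344), 23.686771392822266)
119 126 2073 121.19747578590923 ((497.64605712890625, 195.5911102294922), 25.402692794799805)
rack 4115 0.58
((498.5907287597656, 146.51416015625), (56.03768539428711, 169.77456665039062), 0.3195449709892273)
38 52 4062 41.367566945855074 ((498.01214599609375, 147.00704956054688), 88.73544311523438)
```

View pics/w2.png

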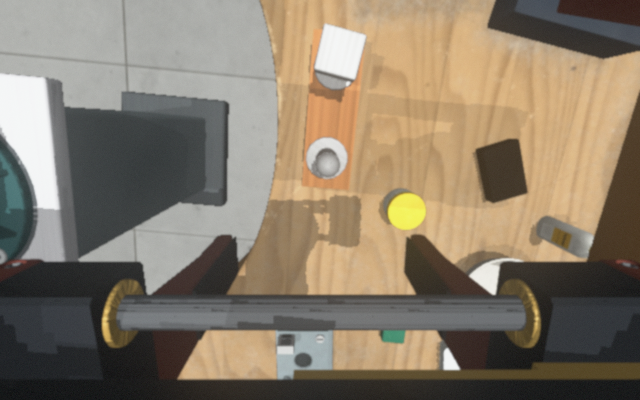

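Request:
{"fn": "drive_tool", "kwargs": {
  "commands": [
    {"turn": [0,0,0],"linear": [40,27,5],"hand": -1},
    {"turn": [0,0,0],"linear": [80,27,5],"hand": -1},
    {"turn": [0,0,0],"linear": [110,27,5],"hand": -1},
    {"turn": [0,0,0],"linear": [130,27,5],"hand": -1},
    {"turn": [0,0,0],"linear": [130,27,5],"hand": -0.2},
    {"turn": [0,0,0],"linear": [130,27,5],"hand": -0.2},
    {"turn": [0,0,0],"linear": [130,27,5],"hand": -0.2}
  ]
}}

```text
t: 4.48
tcp_pos: [498.4, 97.8, 160.9]
tcp_rot: [0.016, 1.569, 0.107]
ft_force: [-0.1, 0.1, 0.2]
gripper_width: 71.2
```

```bash
python3 look.py w3
python3 - <<'E'
from h import *
p=snapshot('wrist');C=cloud(p)
for l in('dome_stake',):
    q=cut_out(p,l)
    m=q[0]['region'];P=C[m];print(l,m.sum(),q[0]['confidence'],q[0]['extent'])
    for z0,z1 in((38,52),(60,100),(110,119),(119,126)):
        S=P[(P[:,2]>z0)&(P[:,2]<z1)]
        if len(S)>5: print(z0,z1,len(S),S[:,2].mean(),cv2.minEnclosingCircle(S[:,:2].astype(np.float32)))
rel([497.4,97.3,93],down(0.09))
E
```

```text
{'t': 4.53, 'tcp_pos': [498.76, 97.83, 161.41], 'tcp_rot': [-0.01, 1.57, 0.08], 'ft_force': [-0.37, -0.42, -0.02], 'gripper_width': 67.29, 'joints': [0.06, 0.33, 1.81, 0.0, 1.0, -0.03]}
cam [491.7 163.5 299.2]
dome_stake 3428 0.95 [0.4527, 0.447, 0.0953, 0.1963]
38 52 1532 49.12295263641322 ((500.72503662109375, 92.901611328125), 29.644392013549805)
60 100 435 81.66177991604141 ((497.17462158203125, 100.33425903320312), 11.651300430297852)
110 119 504 115.45469950360074 ((497.4111022949219, 98.0433578491211), 12.051773071289062)
119 126 722 121.3702831486546 ((497.426025390625, 98.32721710205078), 9.568290710449219)
linear [68.47, -0.49, -1.53] turn [0.0007, 0.0035, 0.0]
```

View pics/w3.png

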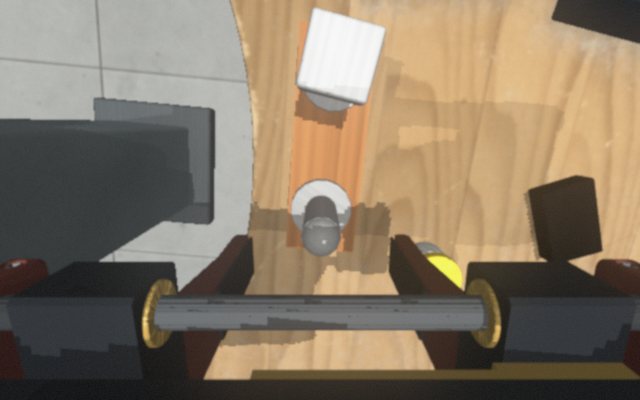

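Request:
{"fn": "drive_tool", "kwargs": {
  "commands": [
    {"turn": [0,0,0],"linear": [35,0,-1],"hand": -0.2},
    {"turn": [0,0,0],"linear": [60,0,-1],"hand": -0.2},
    {"turn": [0,0,0],"linear": [68,0,-1],"hand": -0.2},
    {"turn": [0,0,0],"linear": [68,0,-1],"hand": -0.2},
    {"turn": [0,0,0],"linear": [68,0,-1],"hand": 1},
    {"turn": [0,0,0],"linear": [68,0,-1],"hand": 1},
    {"turn": [0,0,0],"linear": [68,0,-1],"hand": 1},
    {"turn": [0,0,0],"linear": [68,0,-1],"hand": 1},
    {"turn": [0,0,0],"linear": [68,0,-1],"hand": 1},
    {"turn": [0,0,0],"linear": [68,0,-1],"hand": 1},
    {"turn": [0,0,0],"linear": [68,0,-1],"hand": 1},
    {"turn": [0,0,0],"linear": [68,0,-1],"hand": 1}
  ]
}}

```text
t: 5.63
tcp_pos: [497.3, 98.0, 92.6]
tcp_rot: [0.015, 1.568, 0.106]
ft_force: [0.3, 1.3, 7.3]
gripper_width: 23.5
```

```bash
python3 look.py w4
```

```text
{'t': 5.68, 'tcp_pos': [497.31, 97.97, 92.63], 'tcp_rot': [0.03, 1.57, 0.13], 'ft_force': [0.84, -0.83, 7.11], 'gripper_width': 23.47, 'joints': [0.06, 0.43, 1.87, 0.0, 0.84, -0.03]}
cam [490.6 163.7 230.9]
```

View pics/w4.png

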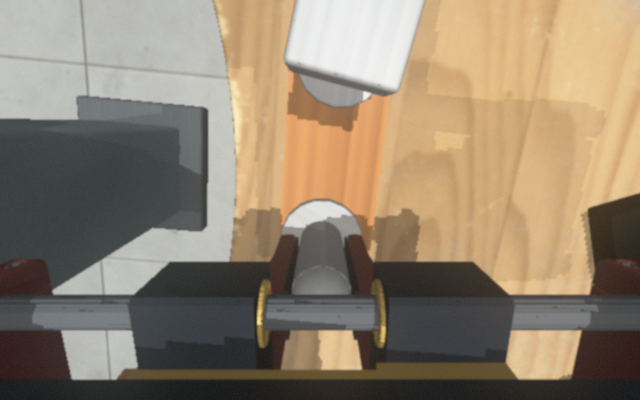

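Request:
{"fn": "drive_tool", "kwargs": {
  "commands": [
    {"turn": [0,0,0],"linear": [-10,0,0],"hand": 1},
    {"turn": [0,0,0],"linear": [-30,0,0],"hand": 1},
    {"turn": [0,0,0],"linear": [-55,0,0],"hand": 1},
    {"turn": [0,0,0],"linear": [-80,0,0],"hand": 1},
    {"turn": [0,0,0],"linear": [-100,0,0],"hand": 1},
    {"turn": [0,0,0],"linear": [-100,0,0],"hand": 1},
    {"turn": [0,0,0],"linear": [-100,0,0],"hand": 1}
  ]
}}

```text
t: 6.27
tcp_pos: [496.4, 97.9, 192.4]
tcp_rot: [0.007, 1.569, 0.098]
ft_force: [0.4, -0.3, -3.1]
gripper_width: 23.5
```

```bash
python3 look.py w5
python3 - <<'E'
from h import *
rel([490.9,-180.5,192],down(0.09))
E
```

```text
{'t': 6.32, 'tcp_pos': [495.41, 97.82, 191.18], 'tcp_rot': [3.02, 1.57, 3.11], 'ft_force': [0.2, 0.26, -3.45], 'gripper_width': 23.71, 'joints': [0.06, 0.29, 1.78, 0.0, 1.08, -0.03]}
cam [489.8 163.6 330.7]
linear [-0.83, -276.76, -29.8] turn [0.0011, -0.0009, -0.0001]bash: warning: here-document at line 23 delimited by end-of-file (wanted `E')
Traceback (most recent call last):
NameError: name 'E' is not defined
```

View pics/w5.png

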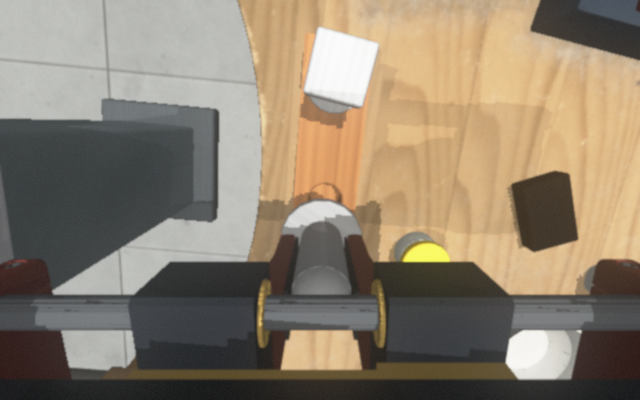

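Run:
```python
from h import *
rel([494,-235,192],down(0.09))
```

```text
linear [-0.83, -331.32, -31.66] turn [0.0011, -0.0009, -0.0001]
```

Request:
{"fn": "drive_tool", "kwargs": {
  "commands": [
    {"turn": [0,0,0],"linear": [0,-20,-2],"hand": 1},
    {"turn": [0,0,0],"linear": [0,-331,-31],"hand": 1},
    {"turn": [0,0,0],"linear": [0,-331,-31],"hand": 1},
    {"turn": [0,0,0],"linear": [0,-331,-31],"hand": 1},
    {"turn": [0,0,0],"linear": [0,-331,-31],"hand": 1},
    {"turn": [0,0,0],"linear": [0,-331,-31],"hand": 1},
    {"turn": [0,0,0],"linear": [0,-331,-31],"hand": 1},
    {"turn": [0,0,0],"linear": [0,-331,-31],"hand": 1},
    {"turn": [0,0,0],"linear": [0,-331,-31],"hand": 1},
    {"turn": [0,0,0],"linear": [0,-331,-31],"hand": 1},
    {"turn": [0,0,0],"linear": [0,-331,-31],"hand": 1},
    {"turn": [0,0,0],"linear": [0,-331,-31],"hand": 1},
    {"turn": [0,0,0],"linear": [0,-331,-31],"hand": 1}
  ]
}}

```text
t: 7.4
tcp_pos: [494.5, -232.8, 190.5]
tcp_rot: [2.335, 1.568, 2.427]
ft_force: [0.0, -0.4, -2.6]
gripper_width: 23.6
```

```bash
python3 look.py w6 bore_mouth holder bolt_grip
python3 - <<'E'
from h import *
p=snapshot('wrist');C=cloud(p);st()
f=p['frame'];cv2.imwrite('pics/w6c.png',cv2.resize(f[60:260,250:400],None,fx=3,fy=3,interpolation=cv2.INTER_CUBIC))
m=cut_out(p,'dome_stake')
for q in m[:1]:
    P=C[q['region']];D=p['depth'][q['region']];print(q['confidence'],q['extent'],P.min(0),P.max(0))
m=cut_out(p,'holder')[0]['region']
P=C[m&(abs(C[...,2]-40)<5)];print(len(P),np.median(P[:,2]),cv2.minAreaRect(P[:,:2].astype(np.float32)))
E
```

```text
{'t': 7.45, 'tcp_pos': [494.83, -232.82, 190.9], 'tcp_rot': [2.32, 1.57, 2.41], 'ft_force': [0.7, -0.29, -2.15], 'gripper_width': 23.2, 'joints': [-0.57, 0.34, 1.69, 0.0, 1.11, -0.66]}
cam [ 488.4 -167.3  329. ]
bore_mouth 0.76 326.6 140.2 [ 493.5 -180.4   40. ]
holder 0.83 326.1 141.1 [ 493.8 -183.2    0. ]
{'t': 7.65, 'tcp_pos': [495.48, -233.65, 191.71], 'tcp_rot': [1.66, 1.57, 1.75], 'ft_force': [0.39, -0.58, -3.59], 'gripper_width': 23.21, 'joints': [-0.57, 0.34, 1.69, 0.0, 1.11, -0.66]}
0.77 [0.4384, 0.4983, 0.1244, 0.2433] [ 456.93224066 -276.94264965    1.44673996] [ 537.98452669 -167.76900139  329.90618837]
7850 41.36493988084922 ((493.0386657714844, -196.42242431640625), (68.13569641113281, 124.19087219238281), 5.023839473724365)
```

View pics/w6c.png

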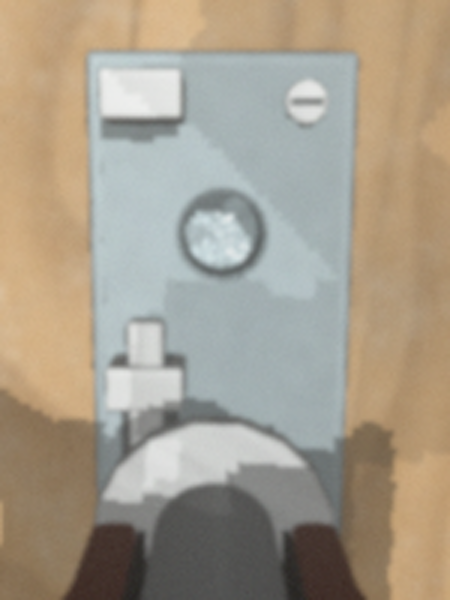

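View pics/w6.png

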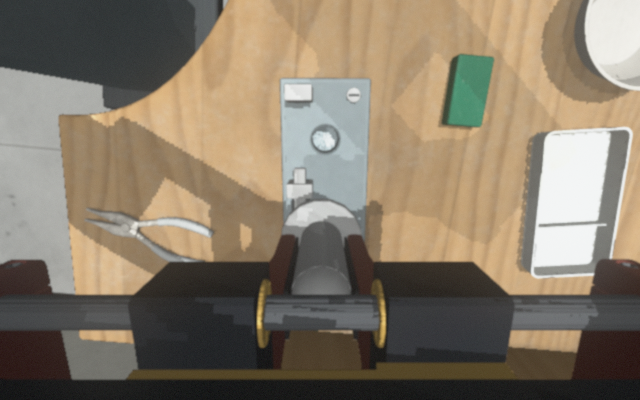

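Run:
```python
from h import *
from scipy.optimize import least_squares
p=snapshot('wrist');st()
print('bore manual',atz(p,324.2-.3,137.3-.3,40))
# bore ellipse by gradient: fit circle at z=40 on radial dark edge
g=cv2.cvtColor(p['frame'],cv2.COLOR_BGR2GRAY).astype(np.float32)
g=cv2.GaussianBlur(g,(0,0),1)
K=p['K'];Rm=RM(p);o=p['origin']
def proj(P):
    q=(np.atleast_2d(P)-o)@Rm; return np.stack([K[0,2]+K[0,0]*q[:,0]/-q[:,2],K[1,2]-K[1,1]*q[:,1]/-q[:,2]],1)
c=atz(p,324,137,40)[:2]
for it in range(4):
  E=[]
  for a in np.linspace(0,2*np.pi,72,endpoint=False):
    rr=np.arange(8,17,.2);P=np.stack([c[0]+rr*np.cos(a),c[1]+rr*np.sin(a),0*rr+40],1)
    uv=proj(P).astype(np.float32);v=cv2.remap(g,uv[:,:1],uv[:,1:],cv2.INTER_LINEAR)[:,0]
    d=np.gradient(v);i=d.argmax()
    if d[i]>1: E.append(P[i,:2])
  E=np.array(E)
  s=least_squares(lambda t:np.hypot(E[:,0]-t[0],E[:,1]-t[1])-t[2],[*c,12],loss='soft_l1',f_scale=.5).x;c=s[:2];print(len(E),s)
np.save('bore.npy',c)
# collar: points of depth cloud around, in tool frame
s=read_state();M=R.from_euler('xyz',s['tcp_rot']).as_matrix();T=np.array(s['tcp_pos'])
C=(cloud(p)-T)@M
m=(abs(C[...,1])<40)&(abs(C[...,2])<40)&(p['depth']>0)&(C[...,0]>5)&(C[...,0]<90)
h=np.histogram(C[m][:,0],bins=np.arange(5,91,5));print(h[0])
S=C[m&(C[...,0]>40)&(C[...,0]<60)];print(len(S),np.median(S[:,0]),cv2.minEnclosingCircle(S[:,1:].astype(np.float32)))
```

```text
{'t': 7.8, 'tcp_pos': [495.52, -234.21, 191.8], 'tcp_rot': [-0.21, 1.57, -0.12], 'ft_force': [-0.33, -0.31, -3.17], 'gripper_width': 23.31, 'joints': [-0.57, 0.34, 1.69, 0.0, 1.11, -0.66]}
bore manual [ 492.39939439 -179.60329614   40.        ]
72 [ 491.69927035 -179.41435052   12.69964397]
72 [ 491.7313681  -179.37059669   12.72252949]
72 [ 491.68695695 -179.38004284   12.7079895 ]
72 [ 491.71956815 -179.38910182   12.68383594]
[ 321  318  302  198  124  104  105 1836  130    3    0    0    0    0
    0    0    0]
1969 43.41037988550954 ((4.733107566833496, -0.7302701473236084), 23.07236671447754)
```

Run:
```python
from h import *
from scipy.optimize import least_squares
p=snapshot('wrist');s=read_state();M=down(0.09);T=np.array([495.3,-234.0,191.5])
C=(cloud(p)-T)@M
m=(abs(C[...,1])<40)&(abs(C[...,2])<40)&(p['depth']>0)&(C[...,0]>38)&(C[...,0]<50)
S=C[m][:,1:]
E=[]
for col in np.unique(np.where(m)[1]):
    r=np.where(m[:,col])[0].min();E.append(C[r,col])
E=np.array(E);
f=least_squares(lambda t:np.hypot(E[:,1]-t[0],E[:,2]-t[1])-24,[0,0],loss='soft_l1',f_scale=.5);print(f.x,len(E),np.abs(f.fun).mean(),E[:,0].mean())
f=least_squares(lambda t:np.hypot(E[:,1]-t[0],E[:,2]-t[1])-t[2],[0,0,24],loss='soft_l1',f_scale=.5);print(f.x)
st()
```

```text
[-0.7463344  -0.56063119] 80 0.12287400521186828 47.73237785933318
[-0.49008027 -0.56521922 23.78075094]
{'t': 7.85, 'tcp_pos': [495.48, -234.33, 191.77], 'tcp_rot': [-0.17, 1.57, -0.08], 'ft_force': [-1.01, 0.04, -2.7], 'gripper_width': 23.43, 'joints': [-0.57, 0.34, 1.69, 0.0, 1.11, -0.66]}
```

Request:
{"fn": "drive_tool", "kwargs": {
  "commands": [
    {"turn": [0,0.09,0],"linear": [0,30,8],"hand": 1},
    {"turn": [0,0.175,0],"linear": [10,55,15],"hand": 1},
    {"turn": [0,0.175,0],"linear": [40,55,15],"hand": 1},
    {"turn": [0,0.175,0],"linear": [60,55,15],"hand": 1},
    {"turn": [0,0.175,0],"linear": [60,55,15],"hand": 1},
    {"turn": [0,0.175,0],"linear": [60,55,15],"hand": 1},
    {"turn": [0,0.175,0],"linear": [60,55,15],"hand": 1},
    {"turn": [0,0.175,0],"linear": [60,55,15],"hand": 1}
  ]
}}

```text
t: 8.52
tcp_pos: [506.2, -179.3, 133.1]
tcp_rot: [-3.134, 1.398, -3.044]
ft_force: [0.7, -0.5, -3.0]
gripper_width: 23.0
```

```bash
python3 look.py w7
python3 - <<'E'
from h import *
s=read_state();M=R.from_euler('xyz',s['tcp_rot']).as_matrix();print(M.round(3))
p=snapshot('scene');save(p,'s7')
M0=down(0.09);M1=M0@R.from_rotvec([0,.1745,0]).as_matrix()
x,z=M1[:,0],M1[:,2];T=np.array(s['tcp_pos'])
lo=T+82.6*x+9*z;hi=T+82.6*x-9*z;print('low edge',lo,'high',hi)
B=np.array([491.7,-179.5,40]);print('rel bore holder-frame lo/hi',(lo-B)@M0,(hi-B)@M0)
E
```

```text
{'t': 8.57, 'tcp_pos': [506.18, -179.27, 133.15], 'tcp_rot': [-3.13, 1.4, -3.04], 'ft_force': [0.4, 0.03, -2.02], 'gripper_width': 23.52, 'joints': [-0.41, 0.48, 1.65, -0.09, 1.16, -0.46]}
cam [ 523.3 -111.2  269.3]
[[-0.171 -0.09   0.981]
 [-0.017  0.996  0.088]
 [-0.985 -0.001 -0.172]]
low edge [ 500.72575613 -179.76056727   50.24485668] high [ 483.07085813 -181.35381218   53.36994023]
rel bore holder-frame lo/hi [-10.24485668  -1.07073455   8.96580708] [-13.36994023  -1.07073455  -8.76083538]
```

View pics/w7.png

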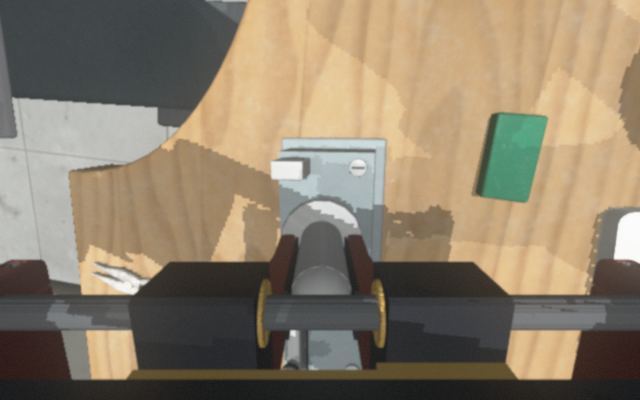

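Request:
{"fn": "drive_tool", "kwargs": {
  "commands": [
    {"turn": [0,0,0],"linear": [0,0,0],"hand": 1},
    {"turn": [0,0,0],"linear": [0,0,0],"hand": 1},
    {"turn": [0,0,0],"linear": [0,0,0],"hand": 1}
  ]
}}

```text
t: 8.87
tcp_pos: [505.4, -178.6, 132.1]
tcp_rot: [-3.14, 1.396, -3.05]
ft_force: [-0.6, 0.1, -2.2]
gripper_width: 23.4
```

Run:
```python
from h import *
st();snapshot('top');st();snapshot('top');st();snapshot('top');st()
```

```text
{'t': 8.87, 'tcp_pos': [505.43, -178.65, 132.08], 'tcp_rot': [-3.14, 1.4, -3.05], 'ft_force': [-0.58, 0.1, -2.18], 'gripper_width': 23.43, 'joints': [-0.41, 0.48, 1.65, -0.09, 1.16, -0.46]}
{'t': 8.92, 'tcp_pos': [505.39, -178.58, 131.96], 'tcp_rot': [-3.14, 1.4, -3.05], 'ft_force': [-0.32, 0.31, -2.48], 'gripper_width': 23.44, 'joints': [-0.41, 0.48, 1.65, -0.09, 1.16, -0.46]}
{'t': 8.97, 'tcp_pos': [505.35, -178.5, 131.81], 'tcp_rot': [-3.14, 1.4, -3.05], 'ft_force': [-0.54, -0.43, -3.14], 'gripper_width': 23.51, 'joints': [-0.41, 0.48, 1.65, -0.09, 1.16, -0.46]}
{'t': 9.02, 'tcp_pos': [505.32, -178.47, 131.76], 'tcp_rot': [3.14, 1.4, -3.05], 'ft_force': [0.16, 0.87, -2.84], 'gripper_width': 23.86, 'joints': [-0.41, 0.48, 1.65, -0.09, 1.16, -0.46]}
```

Request:
{"fn": "drive_tool", "kwargs": {
  "commands": [
    {"turn": [0,0,0],"linear": [3,0.3,0.5],"hand": 1},
    {"turn": [0,0,0],"linear": [6,0.5,1.1],"hand": 1},
    {"turn": [0,0,0],"linear": [9,0.5,1.6],"hand": 1},
    {"turn": [0,0,0],"linear": [11,0.5,1.9],"hand": 1},
    {"turn": [0,0,0],"linear": [12.2,0.5,2.1],"hand": 1},
    {"turn": [0,0,0],"linear": [12.2,0.5,2.1],"hand": 1},
    {"turn": [0,0,0],"linear": [12.2,0.5,2.1],"hand": 1},
    {"turn": [0,0,0],"linear": [12.2,0.5,2.1],"hand": 1},
    {"turn": [0,0,0],"linear": [12.2,0.5,2.1],"hand": 1}
  ]
}}

```text
t: 9.77
tcp_pos: [505.3, -178.0, 119.4]
tcp_rot: [-3.141, 1.396, -3.05]
ft_force: [-0.9, -1.0, -2.7]
gripper_width: 23.5
```

```bash
cat > e.py <<'E'
from h import *
import sys
s=read_state();T=np.array(s['tcp_pos']);M1=R.from_euler('xyz',s['tcp_rot']).as_matrix()
M0=down(0.09);x,z=M1[:,0],M1[:,2];B=np.array([492.1,-178.95,40])
st();print('tilt deg',np.degrees(R.from_matrix(M0.T@M1).as_rotvec()))
for n,q in(('foot',0),('lo',9),('hi',-9)): print(n,((T+82.6*x+q*z-B)@M0).round(2))
print('force tool0',(np.array(s['ft_force'])@M0).round(1))
E
python3 e.py; python3 look.py w8
```

```text
{'t': 9.77, 'tcp_pos': [505.34, -178.0, 119.39], 'tcp_rot': [-3.14, 1.4, -3.05], 'ft_force': [-0.85, -1.03, -2.72], 'gripper_width': 23.51, 'joints': [-0.41, 0.49, 1.66, -0.09, 1.14, -0.46]}
tilt deg [-5.78682665e-02  1.00159331e+01 -7.32333811e-03]
foot [ 1.95 -0.26 -1.1 ]
lo [ 3.52 -0.25  7.77]
hi [ 0.39 -0.27 -9.96]
force tool0 [ 2.7 -0.9 -0.9]
{'t': 9.82, 'tcp_pos': [505.34, -177.97, 119.41], 'tcp_rot': [-3.14, 1.4, -3.05], 'ft_force': [0.11, 0.53, -3.45], 'gripper_width': 23.64, 'joints': [-0.41, 0.49, 1.66, -0.09, 1.14, -0.46]}
cam [ 522.7 -110.1  255.6]
```

View pics/w8.png

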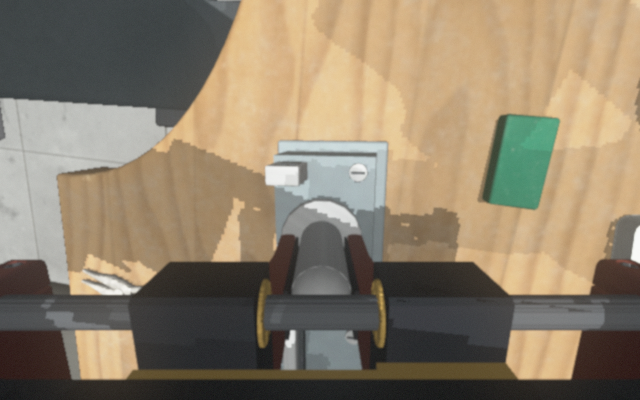

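Request:
{"fn": "drive_tool", "kwargs": {
  "commands": [
    {"turn": [0,0,0],"linear": [-0.2,0,1],"hand": 1},
    {"turn": [0,0,0],"linear": [-0.35,0,2],"hand": 1},
    {"turn": [0,0,0],"linear": [-0.5,0,3],"hand": 1},
    {"turn": [0,0,0],"linear": [-0.5,0,3],"hand": 1},
    {"turn": [0,0,0],"linear": [-0.5,0,3],"hand": 1}
  ]
}}

```text
t: 10.23
tcp_pos: [507.6, -177.7, 119.2]
tcp_rot: [3.14, 1.394, -3.052]
ft_force: [-2.7, -0.9, -1.6]
gripper_width: 23.7
```

```bash
python3 e.py
```

```text
{'t': 10.23, 'tcp_pos': [507.6, -177.67, 119.19], 'tcp_rot': [3.14, 1.39, -3.05], 'ft_force': [-2.67, -0.86, -1.64], 'gripper_width': 23.68, 'joints': [-0.41, 0.5, 1.66, -0.09, 1.14, -0.46]}
tilt deg [-7.00962800e-02  1.01118983e+01  8.94183007e-03]
foot [ 2.13 -0.12  1.05]
lo [ 3.71 -0.11  9.91]
hi [ 0.55 -0.13 -7.81]
force tool0 [ 1.6 -0.6 -2.7]
```

Request:
{"fn": "drive_tool", "kwargs": {
  "commands": [
    {"turn": [0,-0.035,0],"linear": [0.7,0,-3.1],"hand": 1},
    {"turn": [0,-0.07,0],"linear": [1.4,0.1,-6.2],"hand": 1},
    {"turn": [0,-0.105,0],"linear": [2.2,0.1,-9.2],"hand": 1},
    {"turn": [0,-0.14,0],"linear": [2.9,0.2,-12.3],"hand": 1},
    {"turn": [0,-0.175,0],"linear": [3.7,0.2,-15.3],"hand": 1},
    {"turn": [0,-0.175,0],"linear": [3.7,0.2,-15.3],"hand": 1},
    {"turn": [0,-0.175,0],"linear": [3.7,0.2,-15.3],"hand": 1},
    {"turn": [0,-0.175,0],"linear": [3.7,0.2,-15.3],"hand": 1}
  ]
}}

```text
t: 10.9
tcp_pos: [493.2, -179.1, 118.5]
tcp_rot: [-1.834, 1.571, -1.743]
ft_force: [0.4, -0.3, -3.0]
gripper_width: 23.5
```

```bash
python3 e.py;python3 look.py w9
```

```text
{'t': 10.9, 'tcp_pos': [493.18, -179.1, 118.5], 'tcp_rot': [-1.83, 1.57, -1.74], 'ft_force': [0.38, -0.34, -3.04], 'gripper_width': 23.49, 'joints': [-0.48, 0.41, 1.81, -0.0, 0.92, -0.57]}
tilt deg [-0.04397679  0.00300272 -0.01115681]
foot [ 4.1  -0.26  1.06]
lo [ 4.1  -0.26 10.06]
hi [ 4.1  -0.27 -7.94]
force tool0 [ 3.  -0.4  0.4]
{'t': 10.95, 'tcp_pos': [493.27, -179.04, 118.41], 'tcp_rot': [-2.44, 1.57, -2.35], 'ft_force': [-0.71, -0.03, -1.67], 'gripper_width': 23.58, 'joints': [-0.48, 0.41, 1.81, -0.0, 0.92, -0.57]}
cam [ 486.8 -113.3  256.8]
```

View pics/w9.png

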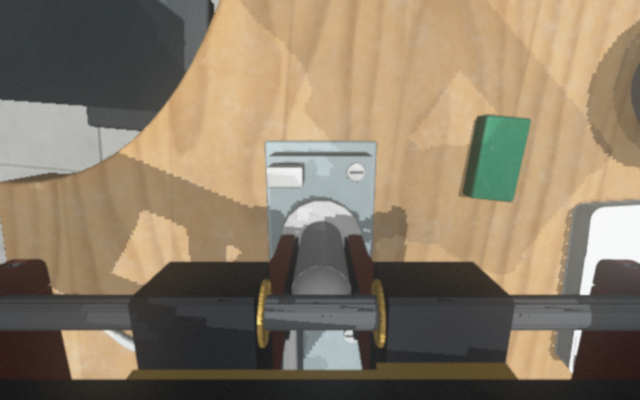

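Request:
{"fn": "drive_tool", "kwargs": {
  "commands": [
    {"turn": [0,0,0],"linear": [2,0,0],"hand": 1},
    {"turn": [0,0,0],"linear": [4,0,0],"hand": 1},
    {"turn": [0,0,0],"linear": [6,0,0],"hand": 1},
    {"turn": [0,0,0],"linear": [8,0,0],"hand": 1},
    {"turn": [0,0,0],"linear": [8,0,0],"hand": 1},
    {"turn": [0,0,0],"linear": [8,0,0],"hand": 1}
  ]
}}

```text
t: 11.45
tcp_pos: [492.6, -178.9, 110.0]
tcp_rot: [2.465, 1.57, 2.556]
ft_force: [0.5, -0.7, -3.8]
gripper_width: 23.6
```

```bash
python3 e.py
```

```text
{'t': 11.45, 'tcp_pos': [492.6, -178.86, 109.99], 'tcp_rot': [2.46, 1.57, 2.56], 'ft_force': [0.5, -0.68, -3.83], 'gripper_width': 23.63, 'joints': [-0.48, 0.42, 1.82, 0.0, 0.9, -0.57]}
tilt deg [-0.06271723  0.0191758   0.01538549]
foot [12.61  0.06  0.48]
lo [12.61  0.07  9.48]
hi [12.6   0.05 -8.52]
force tool0 [ 3.8 -0.7  0.4]
```

Free sliding, no contact force. On down to the collar.

Request:
{"fn": "drive_tool", "kwargs": {
  "commands": [
    {"turn": [0,0,0],"linear": [3,0,0],"hand": 1},
    {"turn": [0,0,0],"linear": [6,0,0],"hand": 1},
    {"turn": [0,0,0],"linear": [9,0,0],"hand": 1},
    {"turn": [0,0,0],"linear": [12,0,0],"hand": 1},
    {"turn": [0,0,0],"linear": [14,0,0],"hand": 1},
    {"turn": [0,0,0],"linear": [15.5,0,0],"hand": 1},
    {"turn": [0,0,0],"linear": [15.5,0,0],"hand": 1},
    {"turn": [0,0,0],"linear": [15.5,0,0],"hand": 1}
  ]
}}

```text
t: 12.12
tcp_pos: [492.5, -178.9, 94.6]
tcp_rot: [2.499, 1.57, 2.59]
ft_force: [-0.7, 0.3, -3.6]
gripper_width: 23.7
```

```bash
python3 e.py
```

```text
{'t': 12.12, 'tcp_pos': [492.49, -178.89, 94.62], 'tcp_rot': [2.5, 1.57, 2.59], 'ft_force': [-0.72, 0.33, -3.59], 'gripper_width': 23.74, 'joints': [-0.48, 0.44, 1.83, 0.0, 0.86, -0.57]}
tilt deg [-0.05636     0.01795586  0.01342535]
foot [27.98  0.04  0.37]
lo [27.98  0.05  9.37]
hi [27.98  0.03 -8.63]
force tool0 [ 3.6  0.4 -0.7]
```

Request:
{"fn": "drive_tool", "kwargs": {
  "commands": [
    {"turn": [0,0,0],"linear": [1,0,0],"hand": 1},
    {"turn": [0,0,0],"linear": [2,0,0],"hand": 1},
    {"turn": [0,0,0],"linear": [3,0,0],"hand": 1},
    {"turn": [0,0,0],"linear": [3,0,0],"hand": 1},
    {"turn": [0,0,0],"linear": [3,0,0],"hand": 1}
  ]
}}

```text
t: 12.53
tcp_pos: [492.7, -178.9, 92.6]
tcp_rot: [-0.395, 1.57, -0.304]
ft_force: [-1.5, 1.1, 6.6]
gripper_width: 23.7
```

```bash
python3 e.py
```

```text
{'t': 12.53, 'tcp_pos': [492.74, -178.92, 92.61], 'tcp_rot': [-0.39, 1.57, -0.3], 'ft_force': [-1.51, 1.09, 6.62], 'gripper_width': 23.66, 'joints': [-0.48, 0.45, 1.84, 0.0, 0.86, -0.57]}
tilt deg [-0.06045311 -0.02532577 -0.01053939]
foot [29.99 -0.05  0.67]
lo [29.98 -0.04  9.67]
hi [29.99 -0.06 -8.33]
force tool0 [-6.6  1.2 -1.4]
```

Request:
{"fn": "drive_tool", "kwargs": {
  "commands": [
    {"turn": [0,0,0],"linear": [0,0,0],"hand": 0},
    {"turn": [0,0,0],"linear": [0,0,0],"hand": 0},
    {"turn": [0,0,0],"linear": [0,0,0],"hand": 0},
    {"turn": [0,0,0],"linear": [0,0,0],"hand": 0},
    {"turn": [0,0,0],"linear": [-20,0,0],"hand": 0},
    {"turn": [0,0,0],"linear": [-50,0,0],"hand": 0},
    {"turn": [0,0,0],"linear": [-90,0,0],"hand": 0},
    {"turn": [0,0,0],"linear": [-120,0,0],"hand": 0},
    {"turn": [0,0,0],"linear": [-130,-30,-10],"hand": 0},
    {"turn": [0,0,0],"linear": [-130,-60,-21],"hand": 0},
    {"turn": [0,0,0],"linear": [-130,-60,-21],"hand": 0},
    {"turn": [0,0,0],"linear": [-130,-60,-21],"hand": 0}
  ]
}}

```text
t: 13.53
tcp_pos: [476.9, -241.7, 221.9]
tcp_rot: [-0.26, 1.57, -0.171]
ft_force: [-0.2, 0.2, -0.9]
gripper_width: 43.8
```

```bash
python3 look.py w10 bolt_grip dome_stake holder
python3 - <<'E'
from h import *
p=snapshot('wrist');C=cloud(p)
for l in('dome_stake','bolt_grip'):
    q=cut_out(p,l)
    for k in q[:1]:
        P=C[k['region']];print(l,len(P),k['confidence'],k['extent'])
        for z0,z1 in((40,46),(46,52),(60,95),(96,110),(110,119),(119,126)):
            S=P[(P[:,2]>z0)&(P[:,2]<z1)]
            if len(S)>5: print(z0,z1,len(S),np.median(S[:,2]),cv2.minEnclosingCircle(S[:,:2].astype(np.float32)))
E
```

```text
{'t': 13.58, 'tcp_pos': [476.75, -240.51, 221.45], 'tcp_rot': [1.92, 1.57, 2.01], 'ft_force': [0.59, -0.11, -0.65], 'gripper_width': 43.73, 'joints': [-0.6, 0.29, 1.68, 0.0, 1.17, -0.69]}
cam [ 470.6 -175.9  360.2]
bolt_grip 0.77 321.4 259.8 [ 481.4 -293.6   86. ]
dome_stake 0.84 340.6 128.9 [ 491.1 -179.9   10. ]
dome_stake 2094 0.7 [0.4986, 0.2595, 0.078, 0.1432]
40 46 12 41.69543084030397 ((493.0002136230469, -179.2954864501953), 24.471845626831055)
46 52 1166 49.32104340272642 ((491.69610595703125, -179.54222106933594), 23.752254486083984)
60 95 28 78.05562692655764 ((484.61517333984375, -177.64419555664062), 9.47287368774414)
96 110 16 102.19112415139654 ((483.1983337402344, -176.53370666503906), 7.883366107940674)
110 119 337 116.41182888091464 ((491.7955627441406, -179.21583557128906), 11.989489555358887)
119 126 521 121.32749309749738 ((491.5807189941406, -179.4342041015625), 9.66494083404541)
bolt_grip 1208 0.71 [0.4947, 0.395, 0.0178, 0.3085]
60 95 692 60.88699133075963 ((477.8234558105469, -249.98703002929688), 45.947174072265625)
96 110 244 104.83526123094403 ((480.9296875, -294.92840576171875), 7.067455768585205)
```

View pics/w10.png

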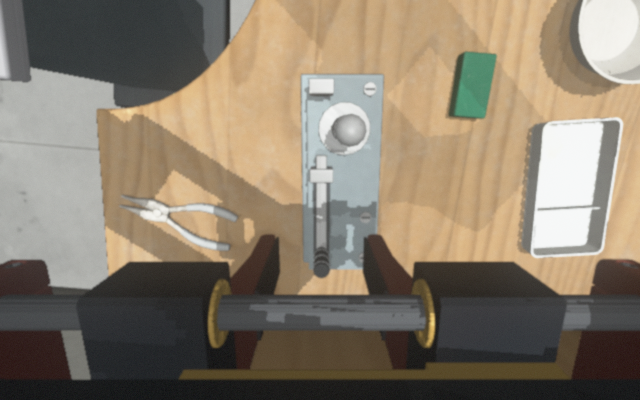

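Run:
```python
from h import *
st();rel([481.2,-294.4,96],down(0.09))
```

```text
{'t': 13.88, 'tcp_pos': [477.12, -239.66, 221.39], 'tcp_rot': [2.27, 1.57, 2.36], 'ft_force': [0.75, 0.11, -0.65], 'gripper_width': 44.04, 'joints': [-0.6, 0.29, 1.68, 0.0, 1.17, -0.69]}
linear [125.35, -54.98, -0.89] turn [0.0021, -0.0006, -0.0008]
```

Request:
{"fn": "drive_tool", "kwargs": {
  "commands": [
    {"turn": [0,0,0],"linear": [0,-30,-0.9],"hand": 0},
    {"turn": [0,0,0],"linear": [20,-55,-0.9],"hand": 0},
    {"turn": [0,0,0],"linear": [55,-55,-0.9],"hand": 0},
    {"turn": [0,0,0],"linear": [70,-55,-0.9],"hand": 0},
    {"turn": [0,0,0],"linear": [70,-55,-0.9],"hand": 0},
    {"turn": [0,0,0],"linear": [70,-55,-0.9],"hand": 0}
  ]
}}

```text
t: 14.38
tcp_pos: [480.8, -294.6, 151.0]
tcp_rot: [2.327, 1.568, 2.419]
ft_force: [0.3, 0.8, -0.1]
gripper_width: 43.4
```

```bash
python3 look.py w11
python3 - <<'E'
from h import *
rel([481.2,-294.4,96],down(0.09))
E
```

```text
{'t': 14.43, 'tcp_pos': [481.61, -295.17, 152.17], 'tcp_rot': [1.25, 1.57, 1.34], 'ft_force': [0.69, -0.31, 0.06], 'gripper_width': 43.76, 'joints': [-0.67, 0.41, 1.69, 0.0, 1.04, -0.76]}
cam [ 474.6 -229.1  289.4]
linear [56.17, 0.8, -0.34] turn [0.0016, 0.0, -0.0001]
```

View pics/w11.png

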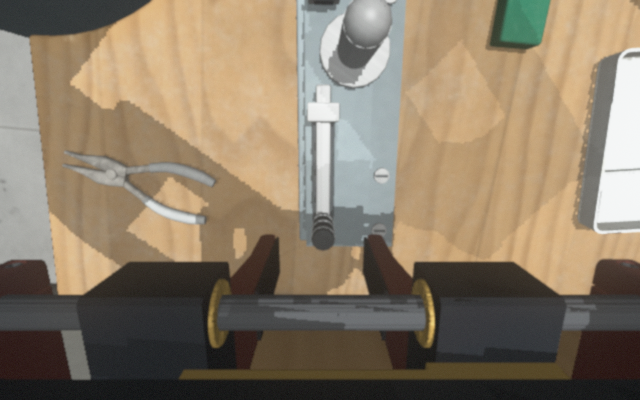

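Request:
{"fn": "drive_tool", "kwargs": {
  "commands": [
    {"turn": [0,0,0],"linear": [30,0.5,0],"hand": 0},
    {"turn": [0,0,0],"linear": [50,0.5,0],"hand": 0},
    {"turn": [0,0,0],"linear": [56,0.5,0],"hand": 0},
    {"turn": [0,0,0],"linear": [56,0.5,0],"hand": 0},
    {"turn": [0,0,0],"linear": [56,0.5,0],"hand": 1},
    {"turn": [0,0,0],"linear": [56,0.5,0],"hand": 1},
    {"turn": [0,0,0],"linear": [56,0.5,0],"hand": 1},
    {"turn": [0,0,0],"linear": [56,0.5,0],"hand": 1},
    {"turn": [0,0,0],"linear": [56,0.5,0],"hand": 1},
    {"turn": [0,0,0],"linear": [56,0.5,0],"hand": 1}
  ]
}}

```text
t: 15.27
tcp_pos: [481.8, -295.2, 96.5]
tcp_rot: [-0.554, 1.569, -0.463]
ft_force: [-0.8, 1.0, 4.3]
gripper_width: 13.2
```

```bash
python3 look.py w12; python3 e.py
```

```text
{'t': 15.32, 'tcp_pos': [481.84, -295.23, 96.51], 'tcp_rot': [-0.56, 1.57, -0.47], 'ft_force': [0.18, 0.75, 5.06], 'gripper_width': 13.2, 'joints': [-0.67, 0.49, 1.74, 0.0, 0.91, -0.76]}
cam [ 475.2 -229.4  234.8]
{'t': 15.32, 'tcp_pos': [481.84, -295.23, 96.51], 'tcp_rot': [-0.56, 1.57, -0.47], 'ft_force': [0.18, 0.75, 5.06], 'gripper_width': 13.2, 'joints': [-0.67, 0.49, 1.74, 0.0, 0.91, -0.76]}
tilt deg [-0.05144834 -0.07699359 -0.0479192 ]
foot [  26.09 -114.95  -20.56]
lo [  26.08 -114.94  -11.56]
hi [  26.11 -114.96  -29.56]
force tool0 [-5.1  0.7  0.2]
```

View pics/w12.png

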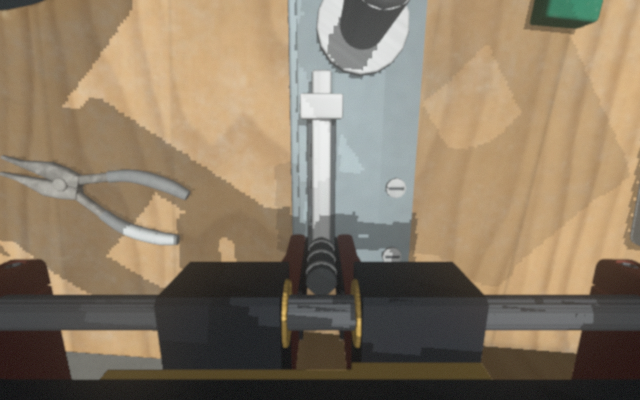

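Request:
{"fn": "drive_tool", "kwargs": {
  "commands": [
    {"turn": [0,0,0],"linear": [0,4,0],"hand": 1},
    {"turn": [0,0,0],"linear": [0,9,0],"hand": 1},
    {"turn": [0,0,0],"linear": [0,14,0],"hand": 1},
    {"turn": [0,0,0],"linear": [0,19,0],"hand": 1},
    {"turn": [0,0,0],"linear": [0,24,0],"hand": 1},
    {"turn": [0,0,0],"linear": [0,29,0],"hand": 1},
    {"turn": [0,0,0],"linear": [0,34,0],"hand": 1},
    {"turn": [0,0,0],"linear": [0,40,0],"hand": 1},
    {"turn": [0,0,0],"linear": [0,40,0],"hand": 1}
  ]
}}

```text
t: 16.07
tcp_pos: [478.2, -254.6, 96.5]
tcp_rot: [-0.472, 1.569, -0.38]
ft_force: [1.9, 1.7, 6.7]
gripper_width: 13.2
```

```bash
python3 e.py
```

```text
{'t': 16.07, 'tcp_pos': [478.2, -254.58, 96.47], 'tcp_rot': [-0.47, 1.57, -0.38], 'ft_force': [1.86, 1.66, 6.67], 'gripper_width': 13.16, 'joints': [-0.62, 0.46, 1.79, 0.0, 0.88, -0.71]}
tilt deg [-0.06912539 -0.08839003 -0.04502061]
foot [ 26.13 -74.14 -20.51]
lo [ 26.11 -74.13 -11.51]
hi [ 26.14 -74.15 -29.51]
force tool0 [-6.7  1.5  2. ]
```

Moving freely past the collar edge; continue to the end stop.

Request:
{"fn": "drive_tool", "kwargs": {
  "commands": [
    {"turn": [0,0,0],"linear": [0,5,0],"hand": 1},
    {"turn": [0,0,0],"linear": [0,10,0],"hand": 1},
    {"turn": [0,0,0],"linear": [0,15,0],"hand": 1},
    {"turn": [0,0,0],"linear": [0,20,0],"hand": 1},
    {"turn": [0,0,0],"linear": [0,25,0],"hand": 1},
    {"turn": [0,0,0],"linear": [0,28,0],"hand": 1},
    {"turn": [0,0,0],"linear": [0,30,0],"hand": 1},
    {"turn": [0,0,0],"linear": [0,31.5,0],"hand": 1},
    {"turn": [0,0,0],"linear": [0,31.5,0],"hand": 1},
    {"turn": [0,0,0],"linear": [0,31.5,0],"hand": 1}
  ]
}}

```text
t: 16.9
tcp_pos: [476.3, -230.7, 96.9]
tcp_rot: [-1.394, 1.558, -1.3]
ft_force: [-4.2, -25.4, -1.0]
gripper_width: 13.5
```

```bash
python3 e.py; python3 look.py w13
```

```text
{'t': 16.9, 'tcp_pos': [476.27, -230.66, 96.85], 'tcp_rot': [-1.39, 1.56, -1.3], 'ft_force': [-4.17, -25.39, -1.03], 'gripper_width': 13.47, 'joints': [-0.58, 0.44, 1.83, -0.01, 0.86, -0.66]}
tilt deg [-0.22133221 -0.12671121 -0.70088377]
foot [ 25.74 -51.09 -20.23]
lo [ 25.72 -51.05 -11.23]
hi [ 25.76 -51.12 -29.23]
force tool0 [  1.  -24.9  -6.4]
{'t': 16.95, 'tcp_pos': [476.26, -230.68, 96.85], 'tcp_rot': [-1.39, 1.56, -1.3], 'ft_force': [-4.43, -25.76, -1.6], 'gripper_width': 13.21, 'joints': [-0.58, 0.44, 1.83, -0.01, 0.86, -0.66]}
cam [ 469.2 -163.3  234.3]
```

View pics/w13.png

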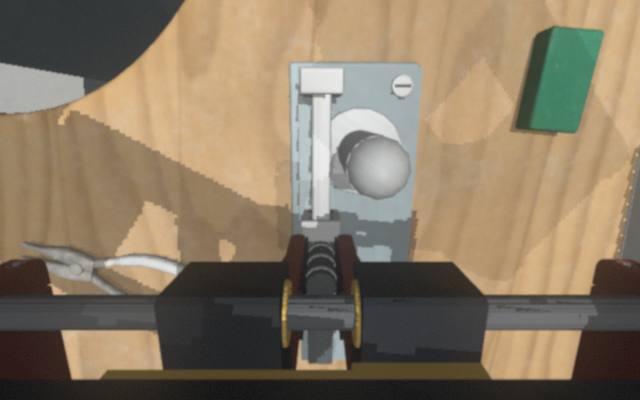

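Run:
```python
from h import *
p=snapshot('wrist');f=p['frame'];cv2.imwrite('pics/w14c.png',cv2.resize(f[50:330,250:430],None,fx=2.1,fy=2.1,interpolation=cv2.INTER_CUBIC))
q=snapshot('top');cv2.imwrite('pics/t14.png',cv2.resize(q['frame'][150:290,320:500],None,fx=4,fy=4,interpolation=cv2.INTER_CUBIC))
print(read_state()['moment'],read_state()['ft_force'])
C=cloud(p);m=cut_out(p,'bolt')
for k in m[:2]:
    P=C[k['region']];S=P[(P[:,2]>97)&(P[:,2]<110)];print(k['confidence'],k['extent'],len(S),cv2.minEnclosingCircle(S[:,:2].astype(np.float32)) if len(S) else '')
q=landmark_of(p,'bolt_grip');print([(x['confidence'],atz(p,x['location'][0]*640,x['location'][1]*400,86)) for x in q])
```

```text
[-3.96177305  0.84841307 -0.01506278] [ -4.61723959 -25.51686742  -2.54793898]
0.79 [0.475, 0.237, 0.0487, 0.5035] 798 ((476.04180908203125, -232.69464111328125), 7.5527424812316895)
0.43 [0.0297, 0.6108, 0.257, 0.1237] 0 
[(0.95, array([ 476.79580761, -234.25044692,   86.        ]))]
```

View pics/w14c.png

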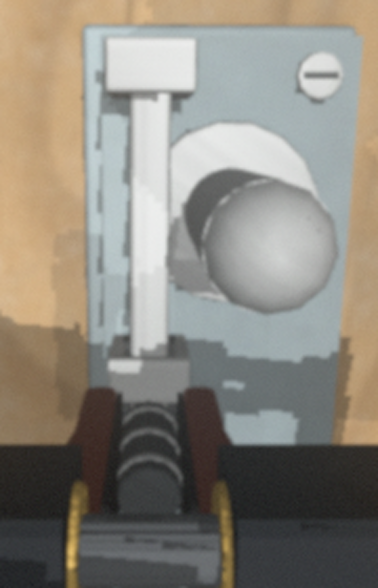

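View pics/t14.png

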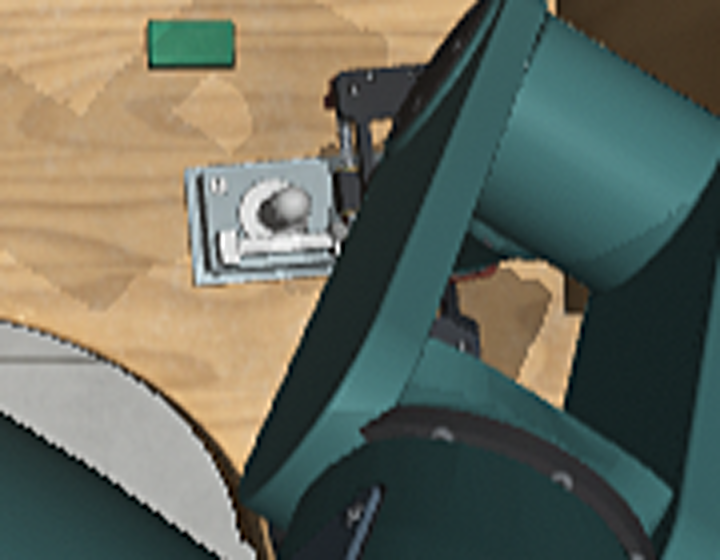

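Request:
{"fn": "drive_tool", "kwargs": {
  "commands": [
    {"turn": [0,0,0],"linear": [0,-3,0],"hand": 1},
    {"turn": [0,0,0],"linear": [0,-6,0],"hand": 1},
    {"turn": [0,0,0],"linear": [0,-6.5,0],"hand": 1},
    {"turn": [0,0,0],"linear": [0,-6.5,0],"hand": 0.2},
    {"turn": [0,0,0],"linear": [0,-6.5,0],"hand": 0.2},
    {"turn": [0,0,0],"linear": [0,-6.5,0],"hand": 0.2},
    {"turn": [0,0,0],"linear": [0,-6.5,0],"hand": 0.2},
    {"turn": [0,0,0],"linear": [-40,-6.5,0],"hand": 0.2},
    {"turn": [0,0,0],"linear": [-80,-6.5,0],"hand": 0.2},
    {"turn": [0,0,0],"linear": [-110,-6.5,0],"hand": 0.2},
    {"turn": [0,0,0],"linear": [-110,-6.5,0],"hand": 0.2},
    {"turn": [0,0,0],"linear": [-110,-6.5,0],"hand": 0.2}
  ]
}}

```text
t: 18.15
tcp_pos: [476.3, -230.6, 207.4]
tcp_rot: [-0.644, 1.567, -0.553]
ft_force: [0.0, -0.2, -1.1]
gripper_width: 35.4
```

```bash
python3 look.py w15 bolt_grip dome_stake
python3 - <<'E'
from h import *
p=snapshot('wrist');f=p['frame'];cv2.imwrite('pics/w15c.png',cv2.resize(f[50:270,270:410],None,fx=2.7,fy=2.7,interpolation=cv2.INTER_CUBIC))
C=cloud(p);B=np.array([491.7,-179.4,0]);M0=down(0.09)
for l,a,b in(('bolt',98,110),('dome_stake',46,52),('dome_stake',118,126)):
  for k in cut_out(p,l)[:1]:
    P=C[k['region']];S=P[(P[:,2]>a)&(P[:,2]<b)];c,r=cv2.minEnclosingCircle(S[:,:2].astype(np.float32));print(l,k['confidence'],len(S),np.median(S[:,2]),c,r,'y,z holder',((np.array([*c,0])-B)@M0)[1:])
E
```

```text
{'t': 18.2, 'tcp_pos': [475.14, -229.92, 205.72], 'tcp_rot': [-0.31, 1.57, -0.21], 'ft_force': [-0.01, -0.42, 0.73], 'gripper_width': 35.27, 'joints': [-0.58, 0.3, 1.72, 0.0, 1.12, -0.67]}
cam [ 469.4 -164.6  345.5]
bolt_grip 0.74 323.4 209.5 [ 478.2 -232.6   86. ]
dome_stake 0.68 340.3 140.6 [ 490.9 -180.3   10. ]
bolt 0.76 297 105.06343204259082 (475.44427490234375, -233.92208862304688) 7.409634590148926 y,z holder [-52.84038219 -21.09030006]
dome_stake 0.86 992 49.23675608992363 (491.67303466796875, -179.2397918701172) 23.829832077026367 y,z holder [ 0.16198333 -0.01245692]
dome_stake 0.86 661 121.0705529827398 (491.6429443359375, -179.1863555908203) 10.21463394165039 y,z holder [ 0.21790781 -0.0376227 ]
```

View pics/w15c.png

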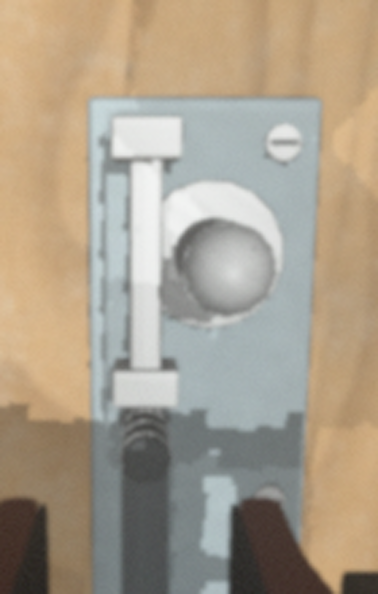

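Run:
```python
from h import *
p=snapshot('wrist');p=snapshot('wrist');st()
rel([476.0,-233.5,100],down(0.09))
```

```text
{'t': 18.6, 'tcp_pos': [474.88, -229.96, 204.89], 'tcp_rot': [2.45, 1.57, 2.54], 'ft_force': [0.12, -0.04, 0.2], 'gripper_width': 34.95, 'joints': [-0.58, 0.3, 1.72, 0.0, 1.12, -0.67]}
linear [104.88, -3.74, 0.94] turn [0.001, -0.0014, -0.0011]
```

Request:
{"fn": "drive_tool", "kwargs": {
  "commands": [
    {"turn": [0,0,0],"linear": [35,-4,0.9],"hand": 0},
    {"turn": [0,0,0],"linear": [70,-4,0.9],"hand": 0},
    {"turn": [0,0,0],"linear": [95,-4,0.9],"hand": 0},
    {"turn": [0,0,0],"linear": [105,-4,0.9],"hand": 0},
    {"turn": [0,0,0],"linear": [105,-4,0.9],"hand": 0},
    {"turn": [0,0,0],"linear": [105,-4,0.9],"hand": 1},
    {"turn": [0,0,0],"linear": [105,-4,0.9],"hand": 1},
    {"turn": [0,0,0],"linear": [105,-4,0.9],"hand": 1},
    {"turn": [0,0,0],"linear": [105,-4,0.9],"hand": 1},
    {"turn": [0,0,0],"linear": [105,-4,0.9],"hand": 1},
    {"turn": [0,0,0],"linear": [105,-4,0.9],"hand": 1}
  ]
}}

```text
t: 19.52
tcp_pos: [476.5, -234.4, 101.8]
tcp_rot: [-1.309, 1.57, -1.218]
ft_force: [-3.1, -1.2, 6.1]
gripper_width: 13.4
```

```bash
python3 e.py
```

```text
{'t': 19.52, 'tcp_pos': [476.52, -234.42, 101.84], 'tcp_rot': [-1.31, 1.57, -1.22], 'ft_force': [-3.08, -1.16, 6.09], 'gripper_width': 13.39, 'joints': [-0.59, 0.44, 1.81, -0.0, 0.89, -0.68]}
tilt deg [-0.08304164 -0.01487125 -0.05541672]
foot [ 20.76 -53.93 -20.48]
lo [ 20.76 -53.91 -11.48]
hi [ 20.77 -53.94 -29.48]
force tool0 [-6.1 -0.9 -3.2]
```

Request:
{"fn": "drive_tool", "kwargs": {
  "commands": [
    {"turn": [0,0,0],"linear": [0,1,0],"hand": 1},
    {"turn": [0,0,0],"linear": [0,2,0],"hand": 1},
    {"turn": [0,0,0],"linear": [0,3,0],"hand": 1},
    {"turn": [0,0,0],"linear": [0,4,0],"hand": 1},
    {"turn": [0,0,0],"linear": [0,4,0],"hand": 1}
  ]
}}

```text
t: 19.93
tcp_pos: [476.5, -234.0, 101.9]
tcp_rot: [-1.502, 1.564, -1.409]
ft_force: [-5.7, -13.3, 0.6]
gripper_width: 13.6
```

```bash
python3 e.py
```

```text
{'t': 19.93, 'tcp_pos': [476.55, -234.0, 101.95], 'tcp_rot': [-1.5, 1.56, -1.41], 'ft_force': [-5.7, -13.33, 0.6], 'gripper_width': 13.55, 'joints': [-0.58, 0.44, 1.82, -0.01, 0.88, -0.67]}
tilt deg [-0.17974867 -0.02885429 -0.40908849]
foot [ 20.65 -54.02 -20.39]
lo [ 20.65 -53.99 -11.39]
hi [ 20.65 -54.05 -29.39]
force tool0 [ -0.6 -12.8  -6.9]
```

Request:
{"fn": "drive_tool", "kwargs": {
  "commands": [
    {"turn": [0,0,0],"linear": [0,-2,0],"hand": 1},
    {"turn": [0,0,0],"linear": [0,-3.5,0],"hand": 1},
    {"turn": [0,0,0],"linear": [0,-3.5,0],"hand": 1},
    {"turn": [0,0,0],"linear": [0,-3.5,0],"hand": 0},
    {"turn": [0,0,0],"linear": [0,-3.5,0],"hand": 0},
    {"turn": [0,0,0],"linear": [0,-3.5,0],"hand": 0},
    {"turn": [0,0,0],"linear": [0,-3.5,0],"hand": 0},
    {"turn": [0,0,0],"linear": [0,-3.5,0],"hand": 0},
    {"turn": [0,0,0],"linear": [-30,-3.5,0],"hand": 0},
    {"turn": [0,0,0],"linear": [-70,-3.5,0],"hand": 0},
    {"turn": [0,0,0],"linear": [-110,-3.5,0],"hand": 0},
    {"turn": [0,0,0],"linear": [-140,-30,0],"hand": 0},
    {"turn": [0,0,0],"linear": [-160,-50,0],"hand": 0},
    {"turn": [0,0,0],"linear": [-160,-50,0],"hand": 0},
    {"turn": [0,0,0],"linear": [-160,-50,0],"hand": 0},
    {"turn": [0,0,0],"linear": [-160,-50,0],"hand": 0}
  ]
}}

```text
t: 21.27
tcp_pos: [479.7, -278.7, 259.3]
tcp_rot: [2.216, 1.568, 2.307]
ft_force: [0.2, 0.8, -0.4]
gripper_width: 44.1
```

```bash
python3 look.py w16 bolt_grip dome_stake wax_block pliers_grey
python3 - <<'E'
from h import *
p=snapshot('wrist');f=p['frame'];cv2.imwrite('pics/w16c.png',cv2.resize(f[60:260,260:400],None,fx=2.9,fy=2.9,interpolation=cv2.INTER_CUBIC))
C=cloud(p);B=np.array([491.7,-179.4,0]);M0=down(0.09)
for l,a,b in(('bolt',98,110),('dome_stake',46,52),('dome_stake',118,126)):
  for k in cut_out(p,l)[:1]:
    P=C[k['region']];S=P[(P[:,2]>a)&(P[:,2]<b)]
    if len(S): c,r=cv2.minEnclosingCircle(S[:,:2].astype(np.float32));print(l,len(S),np.median(S[:,2]),c,r,'y,z holder',((np.array([*c,0])-B)@M0)[1:])
E
```

```text
{'t': 21.32, 'tcp_pos': [479.44, -278.23, 258.8], 'tcp_rot': [2.29, 1.57, 2.39], 'ft_force': [-0.57, 0.05, 0.15], 'gripper_width': 44.17, 'joints': [-0.65, 0.29, 1.59, 0.0, 1.27, -0.74]}
cam [ 473.7 -213.3  397.8]
bolt_grip 0.77 324.5 145.5 [ 477.8 -232.3   86. ]
dome_stake 0.83 339.3 96.7 [ 490.3 -182.1   10. ]
wax_block 0.56 455.2 54.3 [ 614.1 -125.     0. ]
pliers_grey 0.69 190.3 181.9 [ 320.2 -296.     0. ]
pliers_grey 0.65 337.7 95.6 [ 488.8 -180.2    0. ]
bolt 201 105.1418160250941 (475.34002685546875, -233.42030334472656) 6.924117565155029 y,z holder [-52.3312581  -21.14902646]
dome_stake 781 49.272171027118645 (491.66644287109375, -179.68162536621094) 23.6086483001709 y,z holder [-0.27746949 -0.05873339]
dome_stake 487 121.08154975165479 (491.31378173828125, -179.3039093017578) 10.215398788452148 y,z holder [ 0.13041453 -0.37601864]
```

View pics/w16.png

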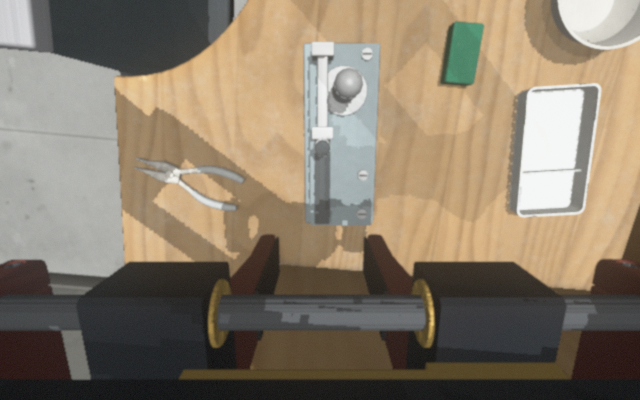

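View pics/w16c.png

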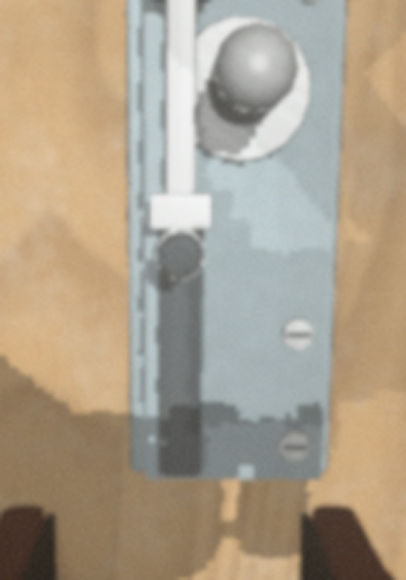

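Run:
```python
from h import *
print(sign_off());st()
```

```text
the job is handed in; nothing more can be done
None
the job is handed in; nothing more can be done
```

The dome stake is seated in the holder and the bolt is across its collar into the keeper. I handed the job in at about 21 s with the gripper open and clear.

**What I did:** I lifted the dome stake out of the rack and entered the bore with the stake leaning 10° and its lower edge about 3.5 mm inside. I straightened it, slid it down until the collar landed, then released it. I gripped the bolt handle, pushed it over the collar, let go and backed off.

**Checks that agreed:**
- **Seating:** the insertion went 30.0 mm deep, matching the shank length, and I then felt contact from below. The collar top and dome measured the same heights as they did seated in the rack, and the stake is centred over the bore.
- **Bolt stop:** the bolt met a hard stop at 25 N. When I gripped it again and pushed, it met the stop at once at 13 N. Pictures show the bar running into the keeper with the handle against the strap guide.
- **Other things on the bench:** in the last picture the pliers and wax block are where the networks first placed them, within a few mm. I did not check the jar and the square-headed stake again after leaving the rack, but nothing touched them that I could see.

**Check that disagreed:** the bolt moved only about 62 mm by camera, not the full 70 mm. The likely reason is that it started about 8 mm in. The two hard stops and the handle against the guide support that, but I had no direct reading of the bolt's position to confirm it.

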